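# Load the laminate tester's sample wheel and index it one click

## Task

Take the tall thick laminate coupon from the wooden rack and push it gently, upright, fully home into the empty pocket that stands at the pointer of the tester's sample wheel. Then turn the wheel just one click anticlockwise (seen from above; its upright steel peg is the handle), so that this coupon stops under the gauge head, and let go. Leave the other two coupons in the rack and the can and bottle standing where they are.

Things in the scene. Friction and masses are not known exactly. Their poses are not given: they have to be found in the camera images.
- coupon: the coupon to load: a grey fibre-laminate block standing upright in a rack bay, 12 mm thick (its x) x 36 mm wide (its y) x 75 mm tall (z), about 60 g, square edges; origin at the centre of its underside. Either broad face may face either way in the pocket.
- thin: bystander coupon in another bay: 6 mm thick (x) x 36 mm wide (y) x 75 mm tall, origin at the centre of its underside
- short: bystander coupon in another bay: 12 mm thick (x) x 36 mm wide (y) but only 46 mm tall, origin at the centre of its underside
- rack: fixed wooden rack, base 64 mm (x) x 215 mm (y) x 8 mm; origin at the centre of its underside. Three bays in a row along its y at -66, 0 and +66 mm; a coupon stands in each on the 8 mm high floor, thickness along the rack's x, with low walls up to 26 mm above the bench and a few mm of play. Which coupon is in which bay changes.
- tester: fixed base of the tester: grey disc of 135 mm radius, 24 mm high; origin on the bench under the wheel's vertical axis, z up. A pointer tab on its -y side marks the loading place. One click (60 degrees) anticlockwise from it stands the gauge head: a 34 x 44 mm column, 150 mm high, 166 mm from the axis, with an arm reaching in over the pocket circle.
- rotor (a joint): angle of the six-place sample wheel, rad, 0 at the start, growing anticlockwise from above; one click is 1.047. A sprung cam holds each click: about 3 to 6 N at the peg to leave it, fading to nothing half-way; from there the wheel pulls itself into the next click and centres there when let go. It can wrongly be turned on past it, or back.
- hub (a point): top centre of the wheel's hub, on the axis, 57 mm above the bench; axes turn with the wheel. The wheel: aluminium disc of 132 mm radius, top 37 mm above the bench, carrying six pocket blocks 35 mm high on a circle of 90 mm radius. The pockets under and just past the gauge head hold coupons already, the other four are empty.
- pocket (a point): nominal mouth centre of the pocket to load, on the wheel's -y side, 72 mm above the bench, 90 mm from the axis; turns with the wheel and has its axes: y radial = slot's long way, x = its thin way. The pocket block (62.5 x 30 mm) is clamped anywhere up to 10 mm in or out of this point along y, unmeasured: feel or look for it. Slot 38.5 (y) x 14.2 (x) mm, 35 deep, plain square rim.
- peg (a point): centre of the top of the wheel's index peg: an upright round steel peg of 13 mm diameter, on the wheel at 90 mm from its axis (wheel's -x side, 90 degrees clockwise of the pocket), from 37 to 116 mm above the bench; free all round above the 72 mm high pocket blocks, the nearest of which is 46 mm away centre to centre
- pointer (a point): tip of the pointer on the fixed base, 145 mm from the wheel's axis, 30 mm high: marks the loading place
- spray: spray can with black cap standing on the bench, 64 mm diameter, 190 mm high; origin at the centre of its underside
- polish: yellow bottle with red cap standing on the bench, 72 mm diameter, 190 mm high; origin at the centre of its underside
- probe (a point): lower end of the gauge head's probe, fixed, 120 mm above the bench and 90 mm from the wheel's axis: 8 mm above a coupon that is fully home (one standing higher would strike it)
- roller (a point): nominal innermost point of a sprung steel roller in the pocket's +x wall, 18 mm below the mouth, sticking 3.5 mm into the slot: it stops a dropped coupon, which must be pushed past it (about 3 to 10 N) and is then clamped by it (some 6 N on each face). Pushing coupon and wheel together with more than about 30 N damages the wheel.
- floor (a point): nominal centre of that pocket's flat rigid floor, 35 mm below its mouth; a coupon fully home stands on it with 40 mm showing above the block
Mind the look-alikes: they are no part of the job. Several things look just like the polish: the one meant starts farthest to the robot's right.

How it is judged (in metres and radians):
On the way:
1. the coupon is fully home in the pocket while the wheel is still at the loading click (x of coupon in the frame of pocket between -0.003 and 0.003 m and y of coupon in the frame of pocket between -0.0125 and 0.0125 m and z of coupon in the frame of pocket below -0.033 m and value of joint rotor between -0.2 and 0.2 rad), for 0.2 s.
At the end, for the whole second after the job is handed in: Coupon upright (5 deg) in the pocket (3 mm across and 12.5 mm along from nominal), at most 2 mm off its floor; wheel at rest at the next click, 60 deg anticlockwise of the start, within 4.5 deg; the other two coupons in their bays (15 mm), can and bottle standing where they were (30 mm) (x of coupon in the frame of pocket between -0.003 and 0.003 m and y of coupon in the frame of pocket between -0.0125 and 0.0125 m and z of coupon in the frame of pocket below -0.033 m and angle between coupon's own z axis and vertical below 0.09 rad and value of joint rotor between 0.967 and 1.127 rad and velocity of joint rotor between -0.05 and 0.05 rad/s and linear speed of coupon below 0.02 m/s and distance of each of thin, short from where it was at the start of the episode below 0.015 m and angle between each of thin, short's own z axis and vertical below 0.6 rad and distance of each of spray, polish from where it was at the start of the episode below 0.03 m and angle between each of spray, polish's own z axis and vertical below 0.2 rad); the robot touches nothing.
It fails at once if the coupon is pressed against the wheel with more than 45 N (the roller's own clamping, about 12 N, counted in) (contact force between coupon and rotor above 45 N).
It fails at once if the wheel is turned past the next click, or back by half a click (value of joint rotor above 1.5 rad or value of joint rotor below -0.5 rad).
It also fails if it takes over 72 s, if anything falls off the work surface, if the arm or the gripper's body presses on something with over 40 N, if the wrist force passes 120 N, or if a joint passes its speed limit or range.

## Robot

A 6-joint arm with a two-finger parallel gripper is mounted at the origin on the work surface. World frame = base frame: x ahead of the robot, y to its left, z up, the work surface at z = 0. Lengths are in mm, angles in rad, forces in N, time in s.
With the tool pointing down it reaches from about 400 to 825 mm from the base axis. Payload 7 kg.
Tool frame: the origin (TCP) lies at the very end of the fingers, on their centre line; the grasp point (between the pads) lies 19 mm behind it; z points along the fingers, y is the line along which they close (so a half turn about z gives the same grasp; the last joint's range is limited). The gripper opens to 88 mm and grips with 3 to 60 N. Pads are 19 mm wide; open, the fingers measure 130 mm over their backs; the gripper's body (78 mm by 193 mm) begins 47 mm behind the grasp point.
Start: joints at [-0.867, 0.359, 0.012, 0, -1.224, -0.288], TCP at [272.619, -617.474, 226.561] pointing down, gripper open.
Joint ranges: [-3.07, 3.07], [-1.43, 2.12], [-1.02, 1.25], [-3.03, 1.67], [-3.05, -0], [-3.03, 3.03]. Speed limits (rad/s): [2.39, 2.39, 3.01, 3.14, 3.14, 3.14].

## Interface

Orientations are given as a unit quaternion [x, y, z, w].
In Python, from plant import bot gives the robot as it stands. Calls block until the motion is done:
- bot.move_ptp(position, orientation): joint-space move of the TCP to a pose.
- bot.line_to(position, velocity=150, ori=None): straight line of the TCP; ori=None keeps the orientation; velocity is the mean speed in mm/s.
- bot.move_joints(angles): joint-space move.
- bot.move_gripper(opening, force=None): finger opening in mm; force is the grip in N (None keeps the last); returns when the fingers have stopped.
- bot.pause(seconds).
- bot.solve_ik(position, orientation): joint angles nearest the present ones, or None.
- bot.read_state(): the state.
- bot.camera(name): name is "scene" or "top"; returns the picture (420x560x3 uint8, red, green, blue); there is no depth.
- bot.get_calibration(name): a dict with "fx", "fy", "cx", "cy" (pixels), "distortion" ([k1, k2, p1, p2, k3] as OpenCV has them; the pictures are not rectified), "view" (4x4, takes a point from world to camera coordinates). Camera axes: x right, y up, looking along -z (the intrinsics and any distortion apply to the point x, -y, -z); pixel columns grow to the right and rows downward; lengths in mm; the calibration is good to about 2 mm. A picture is of the moment at which its call begins. get_calibration takes no time and is no camera call.
A pose or a line that the arm cannot do raises bot.Unreachable and nothing moves.
- bot.close_job(): hands the job in; it is judged then, once.
The state is a dict: "t": time; "joint_pos": joint angles; "qvel": joint speeds; "tau": joint torques, N m; "tcp_pos": TCP position; "eef_rot": TCP orientation; "contact_force": force on the tool from outside, world axes, zero at the start; "moment": the same for the moment, N m; "width": finger opening in mm; "finger_force": force on a finger pad.
Only numpy, scipy, OpenCV 4.12 (cv2) and the standard library are available. Lean on these libraries where they do the work, as an engineer would, in place of code of your own. Each camera call takes 0.05 s, during which the arm holds its last target. There are 200 camera calls.

## Working session

There is one attempt and no reset: what is moved stays moved. The work goes in short steps, each a Python script; the robot and the scene stay as the last script left them, time stands still between calls to the robot, and variables do not carry over. Pictures are saved under pics/ and viewed, at most 10 in all, crops included, and the job is handed in when it is done.

```bash
ls; mkdir -p pics; python3 - <<'E'
from plant import bot
import cv2,numpy as np
for n in("scene","top"):
    im=bot.camera(n); cv2.imwrite(f"pics/{n}0.png",im[:,:,::-1]); c=bot.get_calibration(n)
    print(n,c["fx"],c["fy"],c["cx"],c["cy"],c["distortion"]);print(np.round(np.array(c["view"]),3).tolist())
print(bot.read_state())
E
```

```text
pics
scene 476.00547786244005 476.00547786244005 279.61564525553473 205.86172773754052 [-0.0997745  0.         0.         0.         0.       ]
[[-0.387, 0.922, 0.007, 138.885], [-0.638, -0.274, 0.72, 322.376], [0.665, 0.274, 0.694, -1525.302], [0.0, 0.0, 0.0, 1.0]]
top 432.49983225224037 432.49983225224037 276.2977941963424 206.8994571244856 [-0.12107354  0.          0.          0.          0.        ]
[[0.018, -1.0, 0.002, 70.549], [0.995, 0.018, 0.093, -567.936], [-0.093, 0.001, 0.996, -1319.814], [0.0, 0.0, 0.0, 1.0]]
{'t': 0.1, 'joint_pos': array([-8.66899284e-01,  3.59296046e-01,  1.11713467e-02, -3.26520187e-04,
       -1.22408750e+00, -2.88080545e-01]), 'qvel': array([-2.46174347e-03, -1.82094507e-03,  3.04903947e-03,  1.06029681e-03,
        5.15315152e-04, -6.89250731e-05]), 'tau': array([-1.92548709e-03, -5.84164059e+01,  2.93750435e+01,  7.01545626e+00,
        1.01761168e-02, -6.42969667e-05]), 'tcp_pos': array([ 272.45690723, -617.10275693,  225.73464012]), 'eef_rot': array([-2.06359205e-01,  9.78476036e-01,  6.95684605e-04, -2.01900484e-04]), 'contact_force': array([-0.62179783,  0.30244905,  0.32610367]), 'moment': array([ 0.02871238, -0.02045769, -0.03382474]), 'finger_force': 0.0, 'width': 87.50309021507735}
```

View pics/scene0.png

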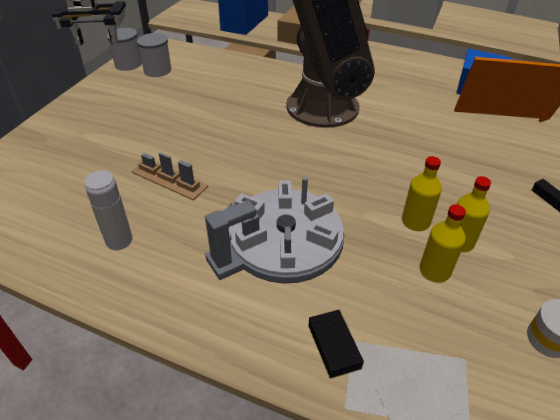

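View pics/top0.png

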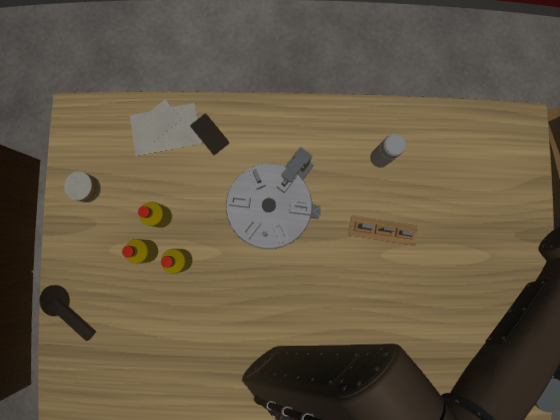

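The scene picture shows the rack coupons at about (148,162) short, (166,163) and (187,173), and the wheel centre at (286,222). In the top picture the wheel is at (269,206), the pointer at (316,211), the gauge at (297,165) and the rack bays at (363,227), (386,230) and (405,233). The target could be either tall coupon, the one at top (363,227) or at (386,230), so I'll crop to choose.

```bash
python3 - <<'E'
import cv2,numpy as np
a=cv2.imread("pics/scene0.png")[145:200,125:215];b=cv2.imread("pics/top0.png")[205:250,340:425];c=cv2.imread("pics/top0.png")[145:255,220:330]
A=cv2.resize(a,(400,244),interpolation=cv2.INTER_CUBIC);B=cv2.resize(b,(400,212),interpolation=cv2.INTER_CUBIC);C=cv2.resize(c,(400,400),interpolation=cv2.INTER_CUBIC)
o=np.zeros((456,800,3),np.uint8);o[:244,:400]=A;o[244:456,:400]=B;o[:400,400:]=C
cv2.imwrite("pics/crop0.png",cv2.convertScaleAbs(o,alpha=1.5))
E
```

```text
(no output)
```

View pics/crop0.png

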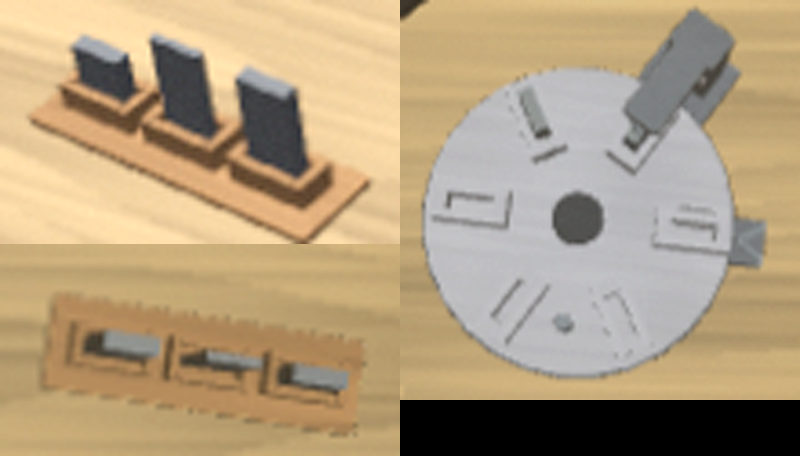

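The crop shows that the thick tall coupon is in the +y end bay: top picture (363,227), scene (187,173). The middle one is thin and the one at top (405,233) is short. Next I'll measure the wheel, peg, pointer and coupon.

```bash
cat > h.py <<'E'
import cv2,numpy as np
from plant import bot
CAL={n:bot.get_calibration(n) for n in("scene","top")}
def ray(n,uv):
    c=CAL[n];V=np.array(c["view"]);K=np.array([[c["fx"],0,c["cx"]],[0,c["fy"],c["cy"]],[0,0,1]])
    p=cv2.undistortPoints(np.array(uv,float).reshape(-1,1,2),K,np.array(c["distortion"])).reshape(-1,2)
    d=np.c_[p[:,0],-p[:,1],-np.ones(len(p))]@V[:3,:3]
    return -V[:3,:3].T@V[:3,3],d
def onz(n,uv,z):
    o,d=ray(n,uv);return o+d*((z-o[2])/d[:,2])[:,None]
def proj(n,P):
    c=CAL[n];V=np.array(c["view"]);q=np.atleast_2d(P)@V[:3,:3].T+V[:3,3]
    K=np.array([[c["fx"],0,c["cx"]],[0,c["fy"],c["cy"]],[0,0,1]])
    return cv2.projectPoints(q*[1,-1,-1],np.zeros(3),np.zeros(3),K,np.array(c["distortion"]))[0].reshape(-1,2)
def tri(a,b):
    o1,d1=ray("scene",a);o2,d2=ray("top",b);d1=d1[0];d2=d2[0]
    s=np.linalg.lstsq(np.c_[d1,-d2],o2-o1,rcond=None)[0]
    p,q=o1+s[0]*d1,o2+s[1]*d2;return (p+q)/2,np.linalg.norm(p-q)
E
python3 - <<'E'
from h import *
S=cv2.imread("pics/scene0.png");T=cv2.imread("pics/top0.png")
hsv=cv2.cvtColor(T,cv2.COLOR_BGR2HSV)
m=((hsv[...,1]<50)&(hsv[...,2]>60)).astype(np.uint8);m[:100]=0
m=cv2.morphologyEx(m,cv2.MORPH_OPEN,np.ones((3,3)))
cs=max(cv2.findContours(m[:260,215:335],0,1,offset=(215,0))[0],key=cv2.contourArea)
P=onz("top",cs.reshape(-1,2),37)[:,:2]
for it in range(6):
    A=np.c_[2*P,np.ones(len(P))];s=np.linalg.lstsq(A,(P**2).sum(1),rcond=None)[0];r=np.sqrt(s[2]+s[:2]@s[:2])
    e=np.hypot(*(P-s[:2]).T)-r;P=P[abs(e)<max(2,1.5*np.std(e))]
print("disc",s[:2],r,len(P))
# hub dark
g=cv2.cvtColor(T,cv2.COLOR_BGR2GRAY);hm=(g[195:218,258:281]<80).astype(np.uint8)
M=cv2.moments(hm);hu=[258+M['m10']/M['m00'],195+M['m01']/M['m00']];print("hub",hu,onz("top",[hu],57))
g2=cv2.cvtColor(S,cv2.COLOR_BGR2GRAY)
for nm,I,x0,x1,y0,y1 in(("S peg",g2,296,313,172,206),("T peg",g,256,276,226,242),("T ptr",g,308,324,202,222),("T coup",g,352,378,218,236)):
    print(nm,x0,y0);print("\n".join(" ".join("%3d"%v for v in r) for r in I[y0:y1,x0:x1]))
E
```

```text
disc [574.32210357  98.56881794] 136.92559023712 123
hub [268.50955414012736, 204.80891719745222] [[569.65496116 104.68676838  57.        ]]
S peg 296 172
138 139 138 141 141 141 141 140 142 141 140 139 139 137 137 136 139
136 136 137 136 138 139 140 141 141 141 140 142 142 141 141 141 143
135 135 135 135 136 137 137 137 139 140 140 140 140 142 141 141 143
134 134 133 134 135 134 135 135 136 135 137 138 139 140 140 141 141
139 138 137 135 133 133 133 132 133 131 133 134 136 137 137 137 139
141 141 138 139 136 137 134 128 128 128 128 131 134 133 135 135 136
141 140 141 139 139 139 124 127 126 127 125 118 132 132 132 133 134
144 142 143 140 141 141  98 103 119 117 114  95 134 136 134 132 133
142 141 142 143 141 142  76  67  85  82  80  77 134 140 137 138 136
134 135 139 140 141 141  72  56  56  57  55  76 136 141 139 140 140
135 133 134 134 133 135  72  55  59  59  58  90 139 141 141 141 139
133 134 134 133 133 133  68  57  58  59  57  94 136 141 141 141 142
132 130 131 134 135 133  70  56  58  59  57  92 130 135 137 138 141
137 137 136 137 137 125  68  55  56  59  57 104 130 131 132 1
[... 5141 characters left out ...]
  92  89  86  85  86  77  71  64  55  52  53  55  75  90  94  94  54  79  96
 96  89  79  83  80  81  87  88  93  97  97  96  93  92  91  89  88  80  62  88  95  94  85  52  80  95
 97  95  93  92  89  90  92  87  84  82  79  80  80  86  87  95  97  96  81  93  95  93  83  50  90  96
 98  98  98  98  97  97  97  94  92  90  89  89  89  85  82  86  81  79  76  85  94  95  76  57  94  87
 98  98  98  98  98  97  98  98  98  97  96  97  96  94  93  92  91  90  90  92  95  95  81  60  85  83
 99  98  99  98  98  98  98  98  99  98  98  98  97  97  98  98  97  97  97  97  97  95  94  90  94  95
 95 100 103 103  99  99  98  98  99  98  98  99  99  98  98  97  97  97  97  98  98  98  98  98  98  97
```

```bash
python3 - <<'E'
from h import *
from scipy.optimize import least_squares
S=cv2.imread("pics/scene0.png");T=cv2.imread("pics/top0.png")
hsv=cv2.cvtColor(T,cv2.COLOR_BGR2HSV).astype(int)
wood=(hsv[...,1]>60).astype(np.uint8)
m=1-wood;m[:130]=0;m[260:]=0;m[:,:215]=0;m[:,335:]=0
cs=max(cv2.findContours(m,0,1)[0],key=cv2.contourArea).reshape(-1,2)
P=onz("top",cs,37)[:,:2]
f=least_squares(lambda q:np.hypot(P[:,0]-q[0],P[:,1]-q[1])-132-1.5,[570,104],loss="soft_l1",f_scale=1);e=np.hypot(*(P-f.x).T)-133.5
print("disc",f.x,np.round(np.percentile(e,[5,25,50,75,95]),1))
def hubc(I,x0,x1,y0,y1,t=85):
    g=cv2.cvtColor(I,cv2.COLOR_BGR2GRAY);h=(g[y0:y1,x0:x1]<t).astype(np.uint8)
    n,l,st,c=cv2.connectedComponentsWithStats(h);k=1+np.argmax(st[1:,4]);print(st[k]+[x0,y0,0,0,0]);return c[k]+[x0,y0]
ht=hubc(T,256,283,192,220);print("hubT",ht,onz("top",[ht],57))
ps=onz("top",[[264.1,232.8]],116);print("peg top",ps,"tri",tri([304.5,178.8],[264.1,232.8]))
# coupon top face
h=((hsv[...,1]<60)&(hsv[...,2]>60)).astype(np.uint8);sub=h[215:240,350:378];print("\n".join("".join(".#"[v] for v in r) for r in sub))
n,l,st,c=cv2.connectedComponentsWithStats(sub);k=1+np.argmax(st[1:,4]);ys,xs=np.where(l==k)
r=cv2.minAreaRect(np.c_[xs+350,ys+215].astype(np.float32));print(r,onz("top",[r[0]],83));
W=onz("top",np.c_[xs+350,ys+215],83)[:,:2];print(cv2.minAreaRect(W.astype(np.float32)))
# rack
r2=((hsv[...,1]>hsv[...,1][235:250,340:420].mean()+25)).astype(np.uint8)[205:255,335:430]
r2=cv2.morphologyEx(r2,cv2.MORPH_CLOSE,np.ones((9,9)));r2=cv2.morphologyEx(r2,cv2.MORPH_OPEN,np.ones((5,5)))
c=max(cv2.findContours(r2,0,1,offset=(335,205))[0],key=cv2.contourArea)
print("rack",cv2.minAreaRect(onz("top",c.reshape(-1,2),8)[:,:2].astype(np.float32)))
pt=onz("top",[[319.8,210.8]],30)[0];print("pointer tip",pt)
E
```

```text
disc [571.55670089 102.49918817] [-5.  -2.6 -0.2  5.3 63.9]
[262 198  14  14 159]
hubT [268.47798742 204.74842767] [[569.83813648 104.78647294  57.        ]]
peg top [[482.3702276  114.79705136 116.        ]] tri (array([482.77829139, 114.33097674, 110.16850702]), np.float64(1.3137374211641304))
............................
............................
............................
............................
............................
............................
............................
............................
.............##.............
............########........
............############....
............############....
............############....
..................######....
............................
............................
............................
............................
............................
............................
............................
............................
............................
............................
............................
((367.5405578613281, 225.7567596435547), (11.507928848266602, 4.274373531341553), 9.462322235107422) [[ 509.67430417 -192.68150254   83.        ]]
((509.6750183105469, -192.68043518066406), (34.56769943237305, 12.810696601867676), 81.5146255493164)Traceback (most recent call last):
  File "<stdin>", line 24, in <module>
ValueError: max() iterable argument is empty
```

```bash
cat >> h.py <<'E'
from scipy.spatial.transform import Rotation as R
def ori(deg):
    a=np.radians(deg);y=np.array([np.cos(a),np.sin(a),0]);z=np.array([0,0,-1.]);return R.from_matrix(np.c_[np.cross(y,z),y,z]).as_quat()
def best(p,deg):
    c=[(abs(j[5]),d) for d in(deg,deg+180) for j in[bot.solve_ik(p,ori(d))] if j is not None];return ori(min(c)[1])
def st(*k):
    s=bot.read_state();return " ".join(f"{q}={np.round(s[q],2)}" for q in("t","tcp_pos","contact_force","width","finger_force")+k)
E
python3 - <<'E'
from h import *
p=np.array([509.7,-192.7,160]);q=best(p,-8.2);print(q,bot.solve_ik(p,q))
bot.move_ptp(p,q);print(st())
bot.line_to([p[0],p[1],61],120);print(st())
bot.move_gripper(6,40);bot.pause(.3);print(st())
bot.line_to([p[0],p[1],66],40);print(st())
bot.line_to([p[0],p[1],190],150);print(st("moment"))
E
```

```text
[-0.65474081  0.75585347  0.          0.        ] [-0.00176516  0.2005084  -0.36983188  0.         -1.00045605 -0.14135184]
t=1.88 tcp_pos=[ 509.7  -193.37  160.13] contact_force=[-0.02 -0.5  -0.27] width=87.94 finger_force=0.0
t=2.86 tcp_pos=[ 510.17 -192.89   61.55] contact_force=[ 0.47 -0.51  0.85] width=87.53 finger_force=0.0
t=4.33 tcp_pos=[ 509.67 -192.7    60.97] contact_force=[-0.72 -0.74 -0.28] width=11.48 finger_force=39.99
t=4.61 tcp_pos=[ 510.07 -192.73   66.48] contact_force=[ 0.04 -0.89 -0.93] width=11.62 finger_force=39.99
t=5.58 tcp_pos=[ 509.04 -192.54  188.99] contact_force=[-0.3  -0.25 -1.97] width=11.79 finger_force=39.99 moment=[0.06 0.09 0.04]
```

```bash
python3 - <<'E'
from h import *
p=np.array([559.5,14.7,190]);q=best(p,-7);print(bot.solve_ik(p,q))
bot.line_to(p,200,q);bot.line_to([p[0],p[1],139],100);bot.pause(.4);print(st("moment"))
s=bot.read_state();c=s["tcp_pos"]
im=bot.camera("scene")[:,:,::-1];cv2.imwrite("pics/s1.png",im)
t=bot.camera("top")[:,:,::-1];cv2.imwrite("pics/t1.png",t)
# predicted coupon bottom corners
Rz=R.from_euler("z",-7,degrees=True).as_matrix()
b=c+np.array([0,0,-53]);print("pred bottom corners",proj("scene",[b+Rz@[x,y,0] for x in(-6,6) for y in(-18,18)]).round(1).tolist())
print("pred mouth",proj("scene",[np.array([559.5,14.7,72])+Rz@[x,y,0] for x in(-7.1,7.1) for y in(-19.25,19.25)]).round(1).tolist())
im0=cv2.imread("pics/scene0.png")
x0,y0=240,160
o=np.hstack([cv2.resize(i[y0:y0+100,x0:x0+80],(400,500),interpolation=cv2.INTER_CUBIC) for i in(im0,im)]);cv2.imwrite("pics/c1.png",cv2.convertScaleAbs(o,alpha=1.5))
E
```

```text
[ 0.37604388  0.19756453 -0.29849402  0.         -1.07473777 -0.49821693]
t=7.86 tcp_pos=[559.64  14.78 139.33] contact_force=[-0.33  0.91 -0.15] width=11.96 finger_force=39.99 moment=[-0.01  0.12 -0.01]
pred bottom corners [[246.6, 191.5], [259.8, 196.8], [243.7, 194.5], [257.1, 199.9]]
pred mouth [[246.6, 195.5], [260.7, 201.2], [243.3, 199.1], [257.4, 204.9]]
```

View pics/c1.png

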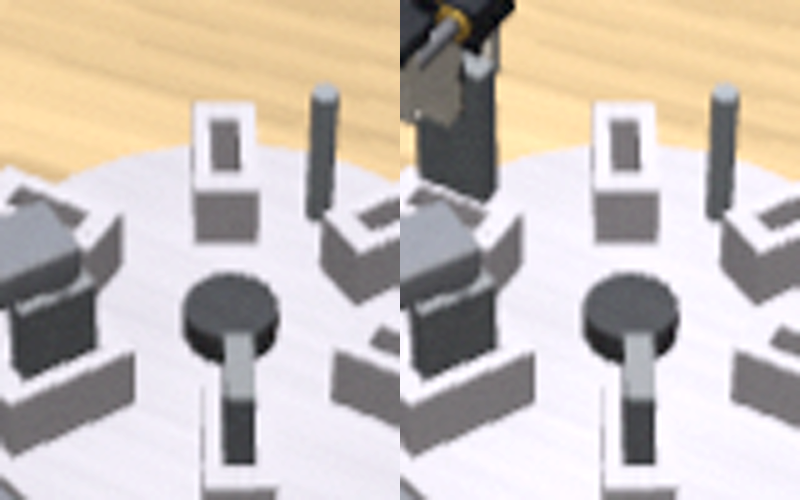

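The coupon hangs over the loading pocket. Its lower front corner is at scene (258.6,200), against a predicted (257.1,199.9), so the scene camera bias is small. The pocket block's top is around (242–265,194–210). I'll zoom in on that block in both initial pictures.

```bash
python3 - <<'E'
from h import *
a=cv2.imread("pics/scene0.png")[188:218,232:272];b=cv2.imread("pics/top0.png")[192:222,282:322];
Rz=R.from_euler("z",-7,degrees=True).as_matrix()
o=np.hstack([cv2.resize(i,(400,300),interpolation=cv2.INTER_CUBIC) for i in(a,b)]);o=cv2.convertScaleAbs(o,alpha=1.5)
cv2.imwrite("pics/c2.png",o)
for n in("scene","top"):
    print(n,"block",proj(n,[np.array([559.5,14.7,72])+Rz@[x,y,0] for x in(-15,15) for y in(-31.25,31.25)]).round(1).tolist(),"slot",proj(n,[np.array([559.5,14.7,72])+Rz@[x,y,0] for x in(-7.1,7.1) for y in(-19.25,19.25)]).round(1).tolist())
E
```

```text
scene block [[244.1, 191.8], [266.9, 201.0], [237.1, 199.3], [260.1, 208.8]] slot [[246.6, 195.5], [260.7, 201.2], [243.3, 199.1], [257.4, 204.9]]
top block [[307.9, 214.6], [287.3, 211.7], [309.2, 204.8], [288.7, 201.9]] slot [[304.3, 211.4], [291.6, 209.7], [304.9, 206.8], [292.3, 205.0]]
```

View pics/c2.png

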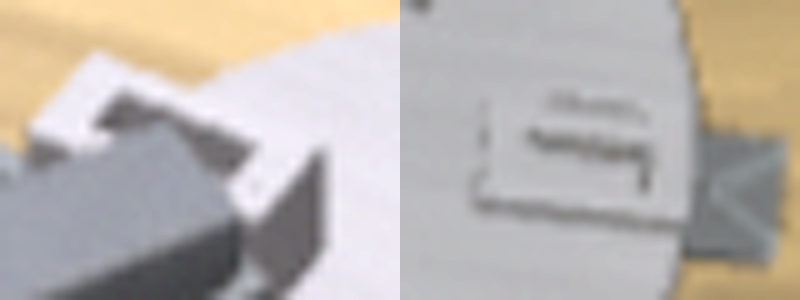

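The left half shows the block-top corners at scene (241.2,192.7), (264.0,202.5), (256.0,209.0) and (234.5,200.8). The right half shows the slot running from column 294.5 to 306. Both views put the block several mm further out than nominal.

```bash
python3 - <<'E'
from h import *
C=onz("scene",[[241.2,192.7],[264.0,202.5],[256.0,209.0],[234.5,200.8]],72);print(C.round(1).tolist(),C.mean(0));
print("-x edge dir",np.degrees(np.arctan2(*(C[1]-C[0])[[0,1]])),"len",np.linalg.norm(C[1]-C[0]))
# coupon in hand, scene bottom right corners observed z=tcp-53
print(onz("scene",[[258.6,199.7]],86.3),"expected",np.array([559.64,14.78])+(R.from_euler("z",-7,degrees=True).as_matrix()@[6,18,0])[:2])
for n in("scene","top"):print(n)
# slot ends in top
print(onz("top",[[294.5,207.5],[306,209.0]],72).round(1).tolist())
# all six block centres etc: hub, peg, pointer in both
g=cv2.cvtColor(cv2.imread("pics/scene0.png"),cv2.COLOR_BGR2GRAY)
h=(g[208:236,270:302]<75).astype(np.uint8);print("\n".join("".join(".#"[v] for v in r) for r in h))
print("pointer tip top",onz("top",[[319.7,210.9]],30),"hub scene",onz("scene",[[285.7,221.2]],57))
E
```

```text
[[546.4, -19.4, 72.0], [555.7, 43.5, 72.0], [582.4, 35.5, 72.0], [577.4, -21.4, 72.0]] [565.46093483   9.53722692  72.        ]
-x edge dir 8.466118441405024 len 63.57214370494934
[[565.78216607  34.78483241  86.3       ]] expected [567.78892509  31.91461467]
scene
top
[[561.5, 26.1, 72.0], [557.6, -8.6, 72.0]]
................................
................................
................................
................................
................................
................................
................................
.............######.............
...........###########..........
.........##############.........
........################........
........#################.......
.......##################.......
.......##################.......
.......##################.......
.......###################......
.......###################......
.......##################.......
.......########.....#####.......
.......########......####.......
........#######......####.......
........#######......###........
.........######......##.........
...........####.................
.............##.................
................................
................................
................................
pointer tip top [[556.21181521 -54.16385713  30.        ]] hub scene [[577.9254208  106.68599502  57.        ]]
```

```bash
cat >> h.py <<'E'
PSI=-7.2;a_=np.radians(PSI);EX=np.array([np.cos(a_),np.sin(a_),0]);EY=np.array([-np.sin(a_),np.cos(a_),0])
def avg(n=5):
    P=[];F=[]
    for i in range(n):
        s=bot.read_state();P.append(s["tcp_pos"]);F.append(s["contact_force"])
        bot.pause(.02)
    return np.mean(P,0),np.mean(F,0)
def creep(cmd,step,n,thr):
    """step the commanded TCP until force opposing the step exceeds thr; returns cmd,force,hit"""
    u=step/np.linalg.norm(step);f0=avg()[1]
    for i in range(n):
        cmd=cmd+step;bot.line_to(cmd,20);f=-(avg(3)[1]-f0)@u
        if f>thr:return cmd,f,True
    return cmd,f,False
E
python3 - <<'E'
from h import *
q=best(np.array([560,9,130.]),PSI)
S=np.array([560,9,0.])-62*EY
bot.line_to(S+[0,0,139],150,q);bot.line_to(S+[0,0,111],100);bot.pause(.2)
c,f,h=creep(S+[0,0,111],EY,26,2.0);P,F=avg(8);print(h,f,c,P,F)
print("slot centre along EY from here 49.25:",P+49.25*EY,st())
b=c-3*EY;bot.line_to(b,50);bot.line_to(b+[0,0,30],100);print(st())
E
```

```text
True 2.16322671189262 [553.98400479 -38.62150566 111.        ] [553.8865156  -38.83327506 111.01619935] [-0.27245742 -1.92423279  0.14144233]
slot centre along EY from here 49.25: [560.05917735  10.02837398 111.01619935] t=13.61 tcp_pos=[553.88 -38.83 111.  ] contact_force=[ 0.23 -2.15 -0.09] width=11.26 finger_force=39.99
t=14.31 tcp_pos=[553.67 -41.38 141.1 ] contact_force=[ 0.55 -0.22 -1.11] width=11.75 finger_force=39.99
```

```bash
python3 - <<'E'
from h import *
base=np.array([560.06,10.1,0])
for dx in(1,2.2,0,3.4,-1.2,4.6,-2.4,5.8,7,-3.6):
    b=base+dx*EX
    bot.line_to(b+[0,0,127],60)
    c,f,h=creep(b+[0,0,127],np.array([0,0,-1.5]),4,2.0)
    P,F=avg();print(dx,h,round(f,1),P.round(2),F.round(2),round(bot.read_state()["t"],1))
    if P[2]<122.2:break
    bot.line_to(b+[0,0,127],60)
im=bot.camera("scene")[:,:,::-1];cv2.imwrite("pics/s2.png",im)
E
```

```text
1 False -0.4 [561.09   9.98 120.96] [ 1.11 -0.05 -1.26] 16.7
```

```bash
python3 - <<'E'
from h import *
cmd=np.array([560.06,10.1,121])+1*EX
f0=avg()[1]
while cmd[2]>110:
    cmd=cmd-[0,0,2];bot.line_to(cmd,30);P,F=avg(4);F=F
    print(cmd[2],P.round(2),"Fx %.1f Fy %.1f Fz %.1f"%(F@EX,F@EY,F[2]),round(bot.read_state()["t"],1))
    if F[2]>6:break
im=bot.camera("scene")[:,:,::-1];cv2.imwrite("pics/s2.png",im)
cv2.imwrite("pics/c3.png",cv2.convertScaleAbs(cv2.resize(im[150:230,220:320],(800,600),interpolation=cv2.INTER_CUBIC),alpha=1.5))
E
```

```text
119.0 [561.06   9.96 118.9 ] Fx 0.8 Fy 0.4 Fz -1.8 17.2
117.0 [561.05   9.96 116.88] Fx 1.4 Fy -0.3 Fz -1.0 17.5
115.0 [561.04   9.96 114.88] Fx 1.0 Fy 0.0 Fz -1.7 17.8
113.0 [561.03   9.97 112.88] Fx 1.7 Fy -0.1 Fz -1.4 18.1
111.0 [561.04  10.   110.98] Fx 1.1 Fy 0.2 Fz -0.6 18.4
109.0 [561.15  10.04 109.19] Fx 0.3 Fy 0.5 Fz 2.8 18.8
```

View pics/c3.png

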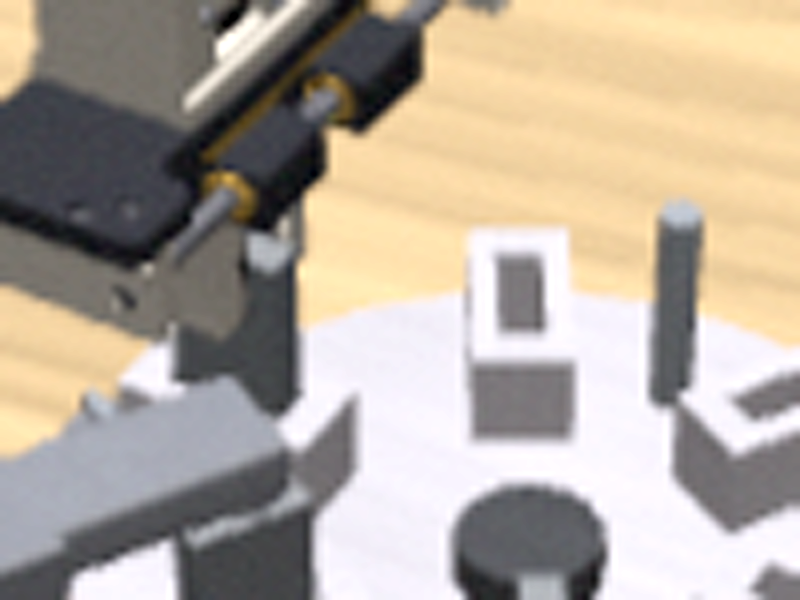

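The coupon is in the slot (crop (230,370)) and has reached the roller. Pushing on gently.

```bash
python3 - <<'E'
from h import *
cmd=np.array([560.06,10.1,109])+1*EX
while cmd[2]>87:
    cmd=cmd-[0,0,1 if cmd[2]>92 else .5];bot.line_to(cmd,20);P,F=avg(3)
    print(cmd[2],P.round(2),"Fx %.1f Fy %.1f Fz %.1f"%(F@EX,F@EY,F[2]),round(bot.read_state()["t"],1))
    if F[2]>(18 if P[2]>93 else 13) :break
E
```

```text
108.0 [561.2   10.02 108.2 ] Fx 0.2 Fy 0.9 Fz 4.5 19.1
107.0 [561.17  10.02 107.07] Fx -0.8 Fy 0.5 Fz 4.3 19.4
106.0 [561.09   9.99 105.94] Fx 0.5 Fy 0.3 Fz 3.2 19.7
105.0 [561.06   9.99 104.89] Fx 0.6 Fy 0.7 Fz 3.2 20.0
104.0 [561.05   9.98 103.89] Fx 0.7 Fy 1.0 Fz 2.5 20.3
103.0 [561.05   9.97 102.93] Fx 1.0 Fy 1.1 Fz 2.6 20.6
102.0 [561.04   9.97 101.91] Fx 0.3 Fy 1.0 Fz 3.1 20.9
101.0 [561.06   9.98 100.94] Fx 0.8 Fy 0.3 Fz 2.5 21.2
100.0 [561.03   9.98  99.91] Fx 0.7 Fy 0.6 Fz 2.6 21.5
99.0 [561.04   9.97  98.9 ] Fx 1.2 Fy 0.2 Fz 2.7 21.8
98.0 [561.04   9.98  97.93] Fx 1.2 Fy 0.7 Fz 3.4 22.1
97.0 [561.04   9.98  96.92] Fx 1.3 Fy 0.5 Fz 2.6 22.4
96.0 [561.04   9.99  95.92] Fx 0.6 Fy 0.3 Fz 2.5 22.7
95.0 [561.03   9.96  94.92] Fx 1.1 Fy 0.2 Fz 3.0 23.0
94.0 [561.02   9.97  93.9 ] Fx 1.4 Fy 0.6 Fz 2.8 23.3
93.0 [561.03   9.98  92.9 ] Fx 0.6 Fy 0.9 Fz 2.9 23.6
92.0 [561.02   9.96  91.91] Fx 0.9 Fy 0.2 Fz 2.2 23.9
91.5 [561.06   9.97  91.48] Fx 0.7 Fy 0.4 Fz 3.2 24.2
91.0 [561.08   9.98  91.01] Fx 0.6 Fy 0.3 Fz 4.2 24.5
90.5 [561.05   9.97  90.47] Fx 0.8 Fy 0.9 Fz 3.8 24.8
90.0 [561.05   9.98  89.96] Fx 0.5 Fy 0.4 Fz 3.9 25.1
89.5 [561.17   9.95  89.84] Fx -0.3 Fy 0.4 Fz 6.9 25.4
89.0 [561.3    9.95  89.82] Fx -1.5 Fy 0.6 Fz 11.0 25.7
88.5 [561.43   9.93  89.8 ] Fx -3.1 Fy 0.4 Fz 14.3 26.0
```

The coupon is home: the floor was felt at TCP 89.9, as expected. Next I'll release it, straddle the peg, and check where I am before turning.

```bash
python3 - <<'E'
from h import *
P=avg()[0]
bot.line_to([561.05,10,90],20);bot.pause(.3);bot.move_gripper(32,20);bot.pause(.2);print(st())
bot.line_to([561.05,10,200],150);print(st())
A=np.array([571.5,104.,0]);ps=-7
def pose(th,z,k):
    a=np.radians(180+ps+th);return A+[90*np.cos(a),90*np.sin(a),z],ori(ps+90+th+k)
for k in(0,180,-180):
    print(k,[np.round(bot.solve_ik(*pose(t,95,k)),2) if bot.solve_ik(*pose(t,95,k)) is not None else None for t in(0,30,60)])
im=bot.camera("scene")[:,:,::-1];cv2.imwrite("pics/s3.png",im)
cv2.imwrite("pics/c4.png",cv2.convertScaleAbs(cv2.resize(im[150:250,200:340],(784,560),interpolation=cv2.INTER_CUBIC),alpha=1.5))
E
```

```text
t=27.44 tcp_pos=[561.02   9.99  90.  ] contact_force=[0.24 0.35 0.43] width=31.83 finger_force=0.0
t=28.32 tcp_pos=[560.4    9.89 199.03] contact_force=[-0.25 -0.22 -0.43] width=31.58 finger_force=0.0
0 [array([ 0.63,  0.2 , -0.55,  0.  , -0.82, -2.32]), array([ 0.54,  0.19, -0.56,  0.  , -0.82, -1.71]), array([ 0.44,  0.23, -0.5 ,  0.  , -0.83, -1.09])]
180 [array([ 0.63,  0.2 , -0.55,  0.  , -0.82,  0.82]), array([ 0.54,  0.19, -0.56,  0.  , -0.82,  1.43]), array([ 0.44,  0.23, -0.5 ,  0.  , -0.83,  2.05])]
-180 [array([ 0.63,  0.2 , -0.55,  0.  , -0.82,  0.82]), array([ 0.54,  0.19, -0.56,  0.  , -0.82,  1.43]), array([ 0.44,  0.23, -0.5 ,  0.  , -0.83,  2.05])]
```

View pics/c4.png

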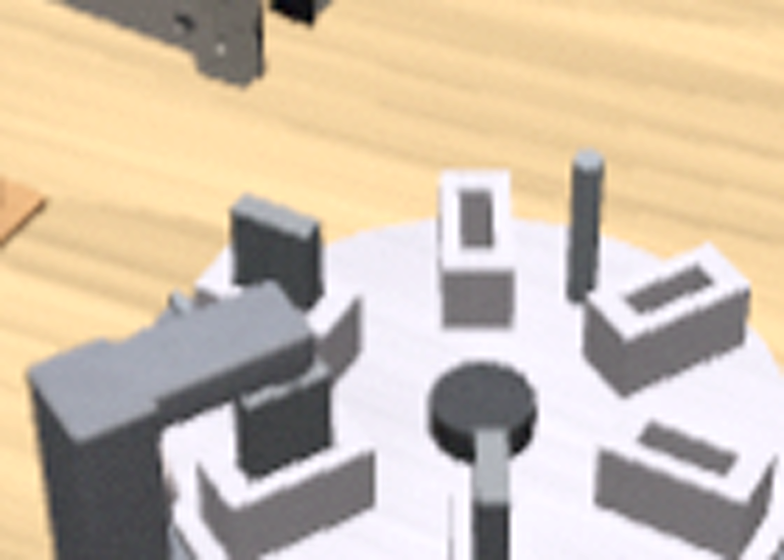

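The coupon stands upright and home (crop (275,250)), and the peg is free at (587,225). Now the turn.

```bash
python3 - <<'E'
from h import *
A=np.array([571.5,104.,0]);ps=-7
def pose(th,z,k=180):
    a=np.radians(180+ps+th);return A+[90*np.cos(a),90*np.sin(a),z],ori(ps+90+th+k)
p,q=pose(0,200);bot.move_ptp(p,q);bot.move_gripper(50,20)
z=94
while True:
    cz=max(z,avg(1)[0][2]-40);p,_=pose(0,cz);bot.line_to(p,100)
    if abs(avg(3)[1][2])>8:print("hit",st());raise SystemExit
    if cz<=z:break
bot.move_gripper(20,10);print(st())
for th in range(6,61,6):
    p,q=pose(th,z);bot.line_to(p,60,q);P,F=avg(2);print(th,P.round(1),F.round(1),round(bot.read_state()["t"],1))
    if np.linalg.norm(F)>25:print("stop");raise SystemExit
bot.pause(.3);bot.move_gripper(50);bot.pause(.5);print(st())
p,_=pose(60,200);bot.line_to(p,120);bot.pause(.5);print(st())
im=bot.camera("scene")[:,:,::-1];cv2.imwrite("pics/s4.png",im);t=bot.camera("top")[:,:,::-1]
o=np.hstack([cv2.resize(im[150:290,200:340],(400,400),interpolation=cv2.INTER_CUBIC),cv2.resize(t[145:255,220:330],(400,400),interpolation=cv2.INTER_CUBIC)])
cv2.imwrite("pics/c5.png",cv2.convertScaleAbs(o,alpha=1.5))
E
```

```text
t=32.58 tcp_pos=[482.16 114.97  93.99] contact_force=[0.22 0.61 0.27] width=20.13 finger_force=0.0
6 [482.1 106.3  94.2] [ 1.7  3.7 -1.5] 32.9
12 [481.5  96.   93.9] [-2.7  4.   0.3] 33.3
18 [483.1  86.5  94. ] [0.2 0.6 0. ] 33.6
24 [485.4  77.6  94. ] [ 0.  -0.2 -0.4] 33.9
30 [488.6  68.8  94. ] [ 0.1 -0.2  0.6] 34.3
36 [492.9  60.3  94. ] [ 1.6 -0.7 -0.1] 34.6
42 [497.9  52.3  94. ] [ 1.5 -1.  -1.1] 35.0
48 [503.8  44.9  94.1] [ 2.7 -2.3 -1.1] 35.3
54 [511.3  37.7  94.1] [ 10.9 -11.5  -8.8] 35.6
60 [516.9  32.3  93.9] [ 0.5  0.3 -0.2] 36.0
t=37.52 tcp_pos=[517.32  32.12  94.  ] contact_force=[-0.16  0.58  0.34] width=50.24 finger_force=0.0
t=39.05 tcp_pos=[517.3   32.12 199.87] contact_force=[ 0.48 -0.29  0.02] width=50.15 finger_force=0.0
```

View pics/c5.png

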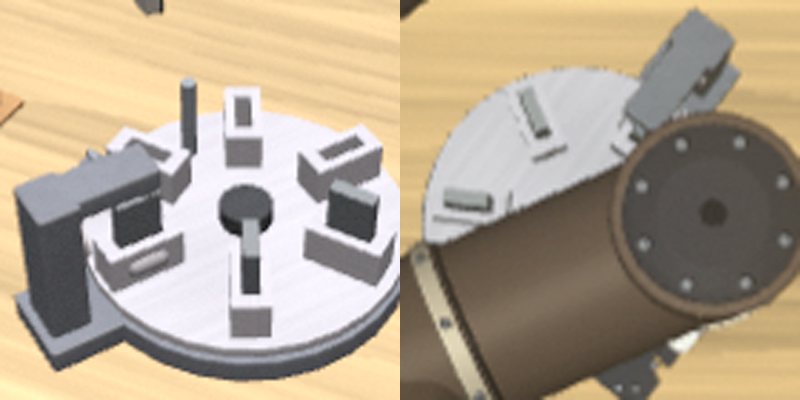

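The wheel stopped one click on: the loaded coupon is under the gauge (crop (137,215)), with the other two coupons each one place further round. The peg is at (188,115) and the gripper is clear.

```bash
python3 -c "
from plant import bot
print(bot.close_job())"
```

```text
the job is handed in; nothing more can be done
None
```

The thick coupon is fully home in its pocket, the wheel is one click anticlockwise with the coupon under the gauge head, the gripper has let go, and the job is handed in at about 39 s; no verdict came back.

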